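# Hold the probe arm level over the stirrer post

## Task

Pick the probe arm (dark steel boss, thin bar, red ring) out of the grey parts tray by gripping its bar at the balance point, and carry it to the blue stirrer without knocking or shifting anything else. Hold it there level, the boss's vertical hole centred over the post with its underside about 3 cm above the post's top, and the red ring over the amber beaker at the centre of the plate, so that a colleague can guide it down onto the post. Finish while still holding it steady like that: do not lower it or let go.

Things in the scene. Friction and masses are not known exactly. Their poses are not given: they have to be found in the camera images.
- probe_arm: The probe arm, loose, 0.32 to 0.52 kg, lying level in the tray on its boss and ring: dark steel boss 44 x 44 x 38 mm high with a 15 mm vertical hole, silver bar, red ring. Origin: centre of the hole at the boss's underside; x along the bar from boss to ring, z up. A black thumbscrew (20 mm across) reaches back to x = -41 mm. In the tray, x lies along the tray's y axis within about 15 degrees.
- probe_balance (a point): The arm's balance point, on its bar's centre line: x = 46 mm, y = 0, z = 24 mm in the arm's frame, axes as the arm's. It is not marked. The aluminium bar is 12 mm wide (y) and 14 mm high, free from x = 22 to 132 mm, its underside 17 mm above the boss's underside.
- probe_ring (a point): Centre of the arm's red ring (36 mm outside diameter, 26 mm bore, 36 mm high) at its underside: x = 150 mm, y = 0, z = 0 in the arm's frame.
- stirrer: Blue laboratory stirrer, fixed, 280 x 165 mm, body 84 mm high, with a round aluminium plate (130 mm diameter, top 100 mm above the bench), a sloping grey control panel on its front (-x) end and a short upright steel post at the back (+x) end. Origin: centre of its underside on the bench; x from front to back, z up.
- post_top (a point): Centre of the top of the stirrer's steel post (12 mm diameter), 170 mm above the bench, at x = 120 mm, y = 0 in the stirrer's frame.
- plate_centre (a point): Centre of the top of the stirrer's plate, 100 mm above the bench, at x = -30 mm, y = 0 in the stirrer's frame: 150 mm from the post, as far as the arm's ring is from its hole.
- beaker: Amber glass beaker, loose, 54 mm diameter, 60 mm high (rim 160 mm above the bench), standing at the plate's centre. Origin: centre of its underside. Leave alone.
- tray: Grey plastic open tray, fixed, 250 mm (x) by 350 mm (y), 45 mm high, walls and floor 6 mm thick. Origin: centre of its underside on the bench. The probe arm lies in its -x half, other parts in its +x half.
- spare_boss: Light grey spare boss, loose in the tray, 44 x 44 x 38 mm with a black screw. Origin: centre of its underside. Leave alone.
- angle_plate: Steel angle plate, loose in the tray, 22 x 110 mm, 12 mm thick, 42 mm high at its upturned end. Origin: centre of its underside. Leave alone.
- wash_bottle: White plastic bottle, 66 mm diameter, 150 mm high, on the bench at the far side. Origin: centre of its underside. Leave alone.
- amber_jar: Amber jar with black lid, 64 mm diameter, 100 mm high, at the far side. Origin: centre of its underside. Leave alone.
- tip_box: Blue box with clear lid, 85 x 120 mm, 67 mm high, at the far side. Origin: centre of its underside. Leave alone.

How it is judged:
By the outcome, as a careful person would: the job done as asked, in the order asked, and still so for the second after the job is handed in, while the arm keeps its last pose, push and grip.
It also fails if it takes over 42 s, if anything falls off the work surface, if the arm or the gripper's body presses on something with over 40 N, if the wrist force passes 120 N, or if a joint passes its speed limit or range.

## Robot

A 6-joint arm with a two-finger parallel gripper is mounted at the origin on the work surface. World frame = base frame: x ahead of the robot, y to its left, z up, the work surface at z = 0. Lengths are in m, angles in rad, forces in N, time in s.
With the tool pointing down it reaches from about 0.4 to 0.825 m from the base axis. Payload 7 kg.
Tool frame: the origin (TCP) lies at the centre of the arm's flange, where the gripper is bolted on; the fingertips stand 178 mm ahead of it and the grasp point (between the pads) lies arm.tcp_to_grasp ahead of it (arm.tcp_to_grasp is the distance from the TCP to the grasp point, in m); z points along the fingers, y is the direction in which the jaws open and shut (so a half turn about z gives the same grasp; the last joint's range is limited). The gripper opens to 88 mm and grips with 3 to 60 N. Pads are 19 mm wide; open, the fingers measure 130 mm over their backs; the gripper's body (78 mm by 193 mm) begins 47 mm behind the grasp point.
Start: joints at [1.594, 0.359, 0.012, 0, -1.224, -0.288], TCP at [0.177, 0.651, 0.405] pointing down, gripper open.
Joint ranges: [-3.07, 3.07], [-1.43, 2.12], [-1.02, 1.25], [-3.03, 1.67], [-3.05, -0], [-3.03, 3.03]. Speed limits (rad/s): [2.39, 2.39, 3.01, 3.14, 3.14, 3.14].

## Interface

Orientations are given as [roll, pitch, yaw] about the fixed x, y, z axes, in that order (R = Rz(yaw) Ry(pitch) Rx(roll)).
In Python, from station import arm gives the robot as it stands.
- The arm moves only by the tool move_arm, never from a script. Its argument "deltas" is a list of rows, each a list of 6 numbers: the shift along the world's x, y, z in mm, then the turn, a rotation vector about the world's x, y, z in degrees. In form: [[tx, ty, tz, ax, ay, az], ...]. A call has exactly 5 rows; each row shifts and turns the commanded pose from where the row before left it; what a row does not reach is not made up. A row lasts 1/12 s, in which the tool goes at most 41.7 mm and 7.16 degrees, less where a joint would pass 70% of its speed; a pose out of reach is approached as far as the arm can. A call with a gripper value outside its range is refused whole. "claw" is the closure in counts, from 0 (fully open) to 255 (shut), set as the call begins (left out, the last holds). The fingers move at their own pace and stop on an object; "squeeze" is the grip in N (left out, the last holds). Time passes only in rows, so rows that do not move let the fingers close, or fill a call up. It gives the time, the measured TCP pose, the force and the opening at its end, in the units of the state.
- arm.get_state(): the state, without advancing time (a new reading comes with each control period).
- arm.grab_frame(name): name is "side" or "top" or "wrist"; returns the picture (384x512x3 uint8, red, green, blue); there is no depth.
- arm.calibration(name): a dict with "intrinsics" (3x3 intrinsics, pixels), "T" (4x4, takes a point from camera to world coordinates); the wrist camera has in their place "mount" (4x4, takes a point from camera to tool coordinates, whose origin is the TCP and whose axes are the flange's). Camera axes: x right, y up, looking along -z (the intrinsics and any distortion apply to the point x, -y, -z); pixel columns grow to the right and rows downward; lengths in m; the calibration is good to about 2 mm. A picture is of the moment at which its call begins: read the wrist's pose just before it. calibration takes no time and is no camera call.
- arm.job_done(): hands the job in, once; it reports no verdict.
Trained networks look in the newest picture that a camera, given by its name, has taken for a name from the list of things; names that differ only in an ending like _2 or _b are one class to them, and where a whole thing is asked for, a point or a joint stands for the part that bears it (a point fixed in the world has none). Each returns a list of dicts, best first, with "score" (0 to 1); they miss things now and then, are a little off and sometimes report something else, mostly with a low value. They report only what shows in the picture. A call takes as long as a camera call.
- arm.spot_in(thing, camera): "xy" ([column, row] in pixels, amid what is visible of it).
- arm.masks_of(thing, camera): "pixels" (384x512 bool, what is visible of it) and "xy" ([column, row] in pixels, amid what is visible of it).
- arm.spot_point(thing, camera): "xy" ([column, row] in pixels: a listed point, or the origin of a listed thing).
The state is a dict: "t": time; "q": joint angles; "qd": joint speeds; "joint_efforts": joint torques, N m; "eef_pos": TCP position; "ee_rot": TCP orientation; "force": force on the tool from outside, world axes, zero at the start; "moment": the same for the moment, N m; "width": finger opening in m.
Only numpy, scipy, OpenCV 4.12 (cv2) and the standard library are available. Lean on these libraries where they do the work, as an engineer would, in place of code of your own. Each camera call takes 0.05 s, during which the arm holds its last target. There are 200 camera calls.

## Working session

There is one attempt and no reset: what is moved stays moved. The work goes in short steps, Python scripts to look and compute and a tool call to move; the robot and the scene stay as the last step left them, time stands still between calls to the robot, and variables do not carry over. Pictures are saved under pics/ and viewed, about 8 in all and at most 12, crops included, and the job is handed in when it is done.

Besides the shell and the picture viewer there is one more tool, called after "Call:" as name([rows], argument=value, ...), one row to a line, values as JSON. move_arm: Moves the arm, as the interface text tells. Its arguments: {"type":"object","properties":{"deltas":{"type":"array","items":{"type":"array","items":{"type":"number"}}},"claw":{"type":"number"},"squeeze":{"type":"number"}},"required":["deltas"]}

```bash
mkdir -p pics
cat > h.py <<'E'
import numpy as np, cv2
from scipy.spatial.transform import Rotation as R
from station import arm
def cam(name, st=None):
    c=arm.calibration(name); K=np.array(c["intrinsics"])
    if name=="wrist":
        st=st or arm.get_state(); T=np.eye(4); T[:3,:3]=R.from_euler('xyz',st["ee_rot"]).as_matrix(); T[:3,3]=st["eef_pos"]
        T=T@np.array(c["mount"])
    else: T=np.array(c["T"])
    return K,T,c
def ray_z(name,uv,z,st=None):
    K,T,c=cam(name,st)
    p=np.linalg.inv(K)@[uv[0],uv[1],1]; d=T[:3,:3]@[p[0],-p[1],-p[2]]; o=T[:3,3]
    return o+d*(z-o[2])/d[2]
def proj(name,P,st=None):
    K,T,c=cam(name,st); P=np.atleast_2d(P); q=(P-T[:3,3])@T[:3,:3]; q=q*[1,-1,-1]; u=q@K.T; return u[:,:2]/u[:,2:]
def save(img,f): cv2.imwrite(f,img[:,:,::-1])
E
python3 - <<'E'
from h import *
s=arm.get_state(); print(s); print(arm.tcp_to_grasp)
for n in("top","side"): 
    c=arm.calibration(n); print(n,[k for k in c],np.round(c["T"],3).tolist(),np.round(c["intrinsics"],1).tolist())
print(arm.calibration("wrist"))
ims=[arm.grab_frame(n) for n in("top","side","wrist")]
save(np.vstack([np.hstack(ims[:2])]) ,"pics/a0.png")
a=np.hstack(ims[:2]); save(cv2.resize(a,(800,300),interpolation=cv2.INTER_AREA),"pics/a.png"); save(ims[0],"pics/top.png"); save(ims[2],"pics/w.png")
for th,z in(("probe_arm",.006),("probe_balance",.03),("probe_ring",.006),("stirrer",0),("post_top",.17),("plate_centre",.1),("tray",0),("beaker",.1)):
  for n in("top","wrist"):
    r=arm.spot_point(th,n)
    for x in r[:2]: print(th,n,round(x["score"],2),np.round(x["xy"],1),np.round(ray_z(n,x["xy"],z),4))
E
```

```text
{'t': 0.0, 'q': array([ 1.59412196e+00,  3.59373406e-01,  1.10353019e-02, -3.47231234e-04,
       -1.22414971e+00, -2.88116007e-01]), 'qd': array([-0.00092922,  0.00068713,  0.00076826, -0.00023933, -0.00081147,
        0.0003648 ]), 'joint_efforts': array([-3.00520887e-04, -5.82728148e+01,  2.93062985e+01,  6.99721590e+00,
        7.21115386e-03, -1.57540599e-04]), 'eef_pos': array([0.17659289, 0.65126712, 0.40372145]), 'ee_rot': array([ 3.13987813e+00, -1.67710034e-04, -2.64908477e-01]), 'force': array([-0.03463927, -0.21486493,  0.19400411]), 'moment': array([0.03372748, 0.00049289, 0.03583876]), 'width': 0.08786337473302533}
0.1593
top ['intrinsics', 'T'] [[0.009, 0.99, -0.143, 0.42], [-1.0, 0.006, -0.019, 0.029], [-0.018, 0.143, 0.99, 1.424], [0.0, 0.0, 0.0, 1.0]] [[486.1, 0.0, 257.8], [0.0, 486.1, 192.1], [0.0, 0.0, 1.0]]
side ['intrinsics', 'T'] [[0.756, 0.474, -0.452, 0.16], [-0.655, 0.544, -0.525, -0.507], [-0.003, 0.692, 0.722, 0.864], [0.0, 0.0, 0.0, 1.0]] [[393.8, 0.0, 262.6], [0.0, 393.8, 193.2], [0.0, 0.0, 1.0]]
{'intrinsics': array([[307.12568913,   0.        , 252.347
[... 271 characters left out ...]
   9.93444218e-05],
       [-7.60889987e-04,  2.83311184e-01, -9.59027734e-01,
         1.94969132e-02],
       [ 0.00000000e+00,  0.00000000e+00,  0.00000000e+00,
         1.00000000e+00]])}
probe_balance top 0.87 [187.1 244.4] [0.4688 0.2563 0.03  ]
probe_ring top 0.96 [156.1 252.2] [0.4464 0.3499 0.006 ]
stirrer top 0.91 [353.9 223. ] [ 0.5359 -0.2257  0.    ]
stirrer top 0.41 [324.8 138.7] [ 0.7885 -0.1436  0.    ]
post_top top 0.97 [366.2 175.5] [ 0.6463 -0.2297  0.17  ]
plate_centre top 0.57 [363.7 238.4] [ 0.4862 -0.2334  0.1   ]
tray top 0.92 [185.5 233.7] [0.501  0.2668 0.    ]
tray top 0.47 [221.5 202.4] [0.5941 0.163  0.    ]
beaker top 0.57 [360.2 233.3] [ 0.4999 -0.2242  0.1   ]
```

View pics/top.png

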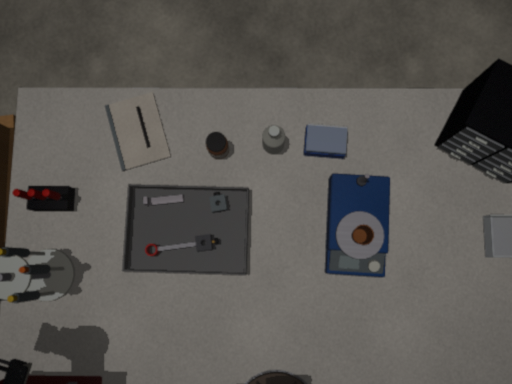

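View pics/a.png

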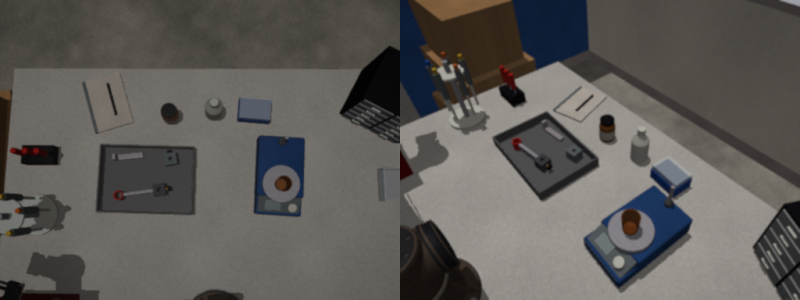

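Top view: the tray covers cols 125–250, rows 185–273. The ring is at (153,250) and the boss at (206,242) with its screw on the right. The stirrer is at cols 328–390, with the post at (365,180) and the beaker at (362,235). The side view agrees. I'll move above the bar.

Call:
move_arm([
  [10,-13,0,0,0,-2],
  [20,-27,0,0,0,-4],
  [20,-27,0,0,0,-4],
  [20,-27,0,0,0,-4],
  [20,-27,0,0,0,-4],
], claw=80, squeeze=30)

```text
t: 1.37
eef_pos: [0.2675, 0.5287, 0.4047]
ee_rot: [-3.142, -0.0, -0.583]
force: [0.2, -0.2, -0.2]
width: 0.0625
```

Call:
move_arm([
  [20,-27,0,0,0,-4],
  [20,-27,0,0,0,-4],
  [20,-27,0,0,0,-4],
  [20,-27,0,0,0,-4],
  [20,-27,0,0,0,-4],
])

```text
t: 1.78
eef_pos: [0.3674, 0.3934, 0.405]
ee_rot: [-3.141, 0.0, -0.932]
force: [0.9, 0.9, -0.2]
width: 0.0602
```

Call:
move_arm([
  [20,-27,-10,0,0,-4],
  [20,-27,-10,0,0,-4],
  [20,-27,-10,0,0,-4],
  [20,-27,-10,0,0,-4],
  [20,-27,-10,0,0,-4],
])

```text
t: 2.2
eef_pos: [0.4672, 0.2585, 0.3546]
ee_rot: [-3.141, 0.0, -1.281]
force: [0.1, -0.1, -0.5]
width: 0.0601
```

Call:
move_arm([
  [10,-13,0,0,0,-3],
  [0,0,0,0,0,0],
  [0,0,0,0,0,0],
  [0,0,0,0,0,0],
  [0,0,0,0,0,0],
])

```text
t: 2.62
eef_pos: [0.4763, 0.2479, 0.355]
ee_rot: [-3.141, 0.0, -1.328]
force: [-0.2, 0.9, -0.4]
width: 0.0602
```

Run:
```python
from h import *
s=arm.get_state(); im=arm.grab_frame("wrist"); save(im,"pics/w1.png")
for th,z in(("probe_arm",.006),("probe_balance",.03),("probe_ring",.006)):
    for x in arm.spot_point(th,"wrist")[:2]: print(th,round(x["score"],2),np.round(x["xy"],1),np.round(ray_z("wrist",x["xy"],z,s),4))
g=s["eef_pos"]+R.from_euler('xyz',s["ee_rot"]).apply([0,0,.1593]); print(g, s["ee_rot"])
```

```text
probe_arm 0.94 [264.7 134.4] [0.4716 0.2092 0.006 ]
probe_arm 0.5 [261.6 182.5] [0.4616 0.2616 0.006 ]
probe_balance 0.9 [262.1 183.3] [0.4632 0.2559 0.03  ]
probe_ring 0.95 [250.6 255.5] [0.4517 0.3528 0.006 ]
[0.47639576 0.24801081 0.19570337] [-3.14101469e+00  4.14159417e-04 -1.32819218e+00]
```

View pics/w1.png

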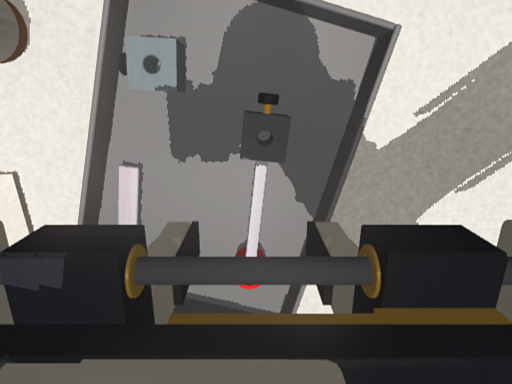

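The wrist view shows the boss hole at (265,136), with the bar running from about (260,165) to (253,255) and the ring partly hidden at (250,255). I'll fit the hole and bar line directly.

Run:
```python
from h import *
s=arm.get_state(); im=cv2.imread("pics/w1.png").astype(int)
pts=[]
for r in range(172,240,4):
    b=im[r,235:285].min(1); i=np.where(b>130)[0]
    if len(i)>5: pts.append(ray_z("wrist",((i[0]+i[-1])/2+235.,r),.037,s)[:2])
pts=np.array(pts); c=pts.mean(0); d=np.linalg.svd(pts-c)[2][0]; d*=np.sign(d[1])
print("bar ang",np.degrees(np.arctan2(d[1],d[0])),len(pts),"resid",np.abs((pts-c)@[-d[1],d[0]]).max())
sub=im[120:152,250:282].sum(2); m=(sub<np.percentile(sub,12)).astype(np.uint8)
n,l,st,ce=cv2.connectedComponentsWithStats(m); k=1+st[1:,4].argmax(); print(st[k],ce[k]+[250,120])
for uv in(ce[k]+[250,120],(265,136)):
    h=ray_z("wrist",uv,.044,s)[:2]; print("hole",h,"off line",(h-c)@[-d[1],d[0]]); 
    p=c+d*((h-c)@d+.046); print("balance",p)
```

```text
bar ang 104.46734527783444 17 resid 0.0003948822002269873
[  6  11  18  16 116] [265.90517241 140.70689655]
hole [0.47154053 0.21067144] off line 0.006088390804289721
balance [0.46594376 0.25673384]
hole [0.47349423 0.20658413] off line 0.005217765134472238
balance [0.46705445 0.25242903]
```

Run:
```python
from h import *
im=cv2.imread("pics/w1.png"); c=cv2.resize(im[85:265,215:305],None,fx=5,fy=3.3333,interpolation=cv2.INTER_CUBIC)
c=cv2.resize(im[85:265,205:315],None,fx=3.333,fy=3.333,interpolation=cv2.INTER_CUBIC); cv2.imwrite("pics/z.png",c)
for r in range(168,250,8): print(r,im[r,240:280].min(1).tolist())
```

```text
168 [142, 141, 140, 141, 141, 141, 140, 141, 141, 141, 140, 141, 141, 130, 90, 143, 218, 226, 222, 221, 218, 214, 215, 218, 219, 216, 181, 125, 137, 140, 142, 139, 140, 140, 141, 141, 139, 140, 140, 142]
176 [141, 142, 142, 142, 141, 142, 141, 142, 142, 141, 142, 140, 142, 134, 131, 209, 225, 223, 221, 217, 213, 216, 218, 217, 213, 181, 121, 138, 141, 141, 141, 141, 140, 141, 140, 141, 139, 139, 142, 138]
184 [140, 140, 140, 139, 141, 140, 142, 142, 140, 141, 143, 138, 108, 116, 204, 225, 221, 220, 217, 213, 215, 217, 216, 211, 183, 129, 138, 140, 140, 140, 140, 140, 141, 142, 141, 142, 141, 140, 139, 139]
192 [141, 141, 141, 141, 140, 140, 142, 140, 140, 143, 141, 129, 112, 203, 227, 221, 220, 218, 213, 214, 215, 213, 211, 187, 131, 138, 139, 142, 140, 141, 141, 138, 139, 139, 139, 140, 140, 139, 139, 138]
200 [140, 139, 141, 140, 139, 138, 139, 139, 140, 139, 129, 118, 198, 226, 221, 219, 217, 214, 212, 215, 215, 213, 189, 135, 137, 141, 141, 140, 141, 138, 139, 139, 140, 139, 139, 139, 138, 139, 140, 137]
208 [139, 140, 139, 139, 141, 139, 140, 140, 140, 137, 134, 189, 224, 221, 2
[... 441 characters left out ...]
4, 135, 138, 137, 137, 138, 137, 138, 135, 138, 138, 137, 137, 136, 137, 136, 136, 136, 137, 136]
232 [138, 137, 136, 136, 137, 137, 138, 132, 138, 210, 221, 220, 219, 216, 214, 212, 210, 212, 199, 150, 134, 136, 136, 139, 136, 137, 137, 137, 137, 137, 138, 137, 136, 136, 136, 133, 134, 133, 134, 135]
240 [135, 136, 137, 139, 134, 110, 83, 120, 204, 219, 218, 216, 214, 214, 210, 208, 209, 201, 153, 133, 135, 135, 135, 135, 134, 134, 135, 135, 133, 135, 134, 134, 135, 134, 132, 135, 133, 134, 134, 134]
248 [72, 63, 46, 42, 42, 45, 111, 208, 222, 216, 218, 215, 212, 210, 208, 211, 203, 140, 67, 70, 83, 83, 88, 119, 135, 137, 134, 134, 132, 133, 134, 134, 133, 133, 133, 133, 133, 132, 133, 133]
```

View pics/z.png

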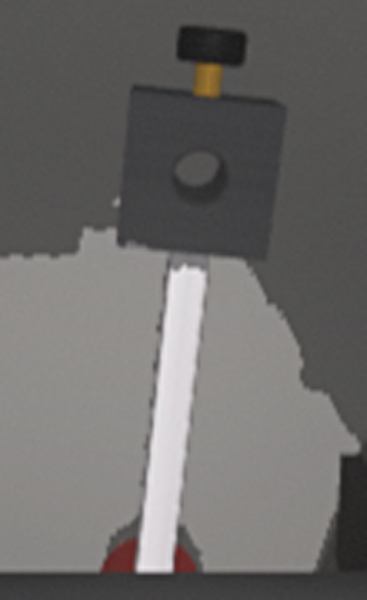

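The threshold took in the lit floor. The hole and boss-top centre sit at (265,137). Refitting with a threshold of 175.

Run:
```python
from h import *
s=arm.get_state(); im=cv2.imread("pics/w1.png").astype(int)
pts=[]
for r in range(172,246,4):
    i=np.where(im[r,235:285].min(1)>175)[0]
    pts.append(ray_z("wrist",((i[0]+i[-1])/2+235.,r),.037,s)[:2])
pts=np.array(pts); c=pts.mean(0); d=np.linalg.svd(pts-c)[2][0]; d*=np.sign(d[1])
print("bar ang",np.degrees(np.arctan2(d[1],d[0])),"resid",np.abs((pts-c)@[-d[1],d[0]]).max())
h=ray_z("wrist",(265,137),.044,s)[:2]; print("hole",h,"off",(h-c)@[-d[1],d[0]])
p=c+d*((h-c)@d+.046); print("balance",p, "delta mm",(p-s["eef_pos"][:2])*1e3,"turn",np.degrees(np.arctan2(d[1],d[0])-np.pi-s["ee_rot"][2]))
```

```text
bar ang 98.12738391323529 resid 0.00041795581235000505
hole [0.47325685 0.20749338] off 0.0003545017952145124
balance [0.46710457 0.25308148] delta mm [-9.18968771  5.0055422 ] turn -5.780932819250855
```

Call:
move_arm([
  [-4,3,-10,0,0,-3],
  [-5,2,-25,0,0,-3],
  [0,0,-30,0,0,0],
  [0,0,-30,0,0,0],
  [0,0,-20,0,0,0],
])

```text
t: 3.23
eef_pos: [0.4667, 0.2524, 0.2375]
ee_rot: [3.14, -0.001, -1.433]
force: [-0.7, 0.3, -0.7]
width: 0.0605
```

Call:
move_arm([
  [0,0,-10,0,0,0],
  [0,0,0,0,0,0],
  [0,0,0,0,0,0],
  [0,0,0,0,0,0],
  [0,0,0,0,0,0],
])

```text
t: 3.65
eef_pos: [0.4681, 0.253, 0.2312]
ee_rot: [-3.139, 0.002, -1.434]
force: [-0.3, -0.0, -0.0]
width: 0.0602
```

Run:
```python
from h import *
s=arm.get_state(); im=arm.grab_frame("wrist"); save(im,"pics/w2.png")
Rm=R.from_euler('xyz',s["ee_rot"]).as_matrix(); print(s["eef_pos"],np.degrees(s["ee_rot"]))
for th,z in(("probe_arm",.006),("probe_balance",.03)):
    for x in arm.spot_point(th,"wrist")[:1]: print(th,round(x["score"],2),np.round(x["xy"],1),np.round(ray_z("wrist",x["xy"],z,s),4))
```

```text
[0.46813187 0.25300131 0.23118659] [-1.79877040e+02  9.33046964e-02 -8.21533994e+01]
probe_arm 0.96 [253.1 146.3] [0.4732 0.21   0.006 ]
probe_balance 0.91 [255.5 224.2] [0.4653 0.2556 0.03  ]
```

View pics/w2.png

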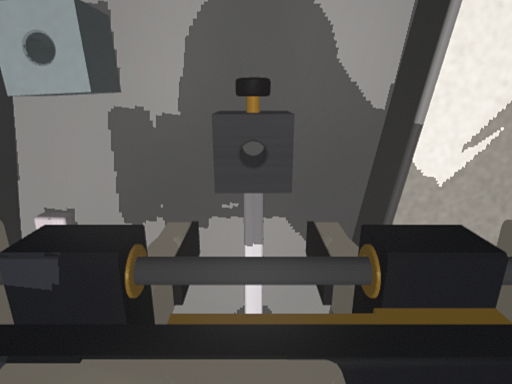

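The boss, bar and jaws are in line at col 253, with the hole at (253,152).

Run:
```python
from h import *
s=arm.get_state()
for v in (150,152,154): print(v,ray_z("wrist",(253,v),.044,s))
print(s["eef_pos"])
```

```text
150 [0.47345336 0.20543885 0.044     ]
152 [0.47330079 0.2065357  0.044     ]
154 [0.47314764 0.20763664 0.044     ]
[0.46785955 0.25262413 0.23068882]
```

Call:
move_arm([
  [0,0,-10,0,0,0],
  [0,0,-15,0,0,0],
  [0,0,-10,0,0,0],
  [0,0,-6,0,0,0],
  [0,0,0,0,0,0],
])

```text
t: 4.22
eef_pos: [0.4672, 0.252, 0.187]
ee_rot: [3.139, -0.002, -1.434]
force: [-0.6, -0.8, 0.0]
width: 0.0604
```

Call:
move_arm([
  [0,0,0,0,0,0],
  [0,0,0,0,0,0],
  [0,0,0,0,0,0],
  [0,0,0,0,0,0],
  [0,0,0,0,0,0],
])

```text
t: 4.63
eef_pos: [0.4678, 0.2526, 0.1891]
ee_rot: [-3.141, 0.001, -1.434]
force: [0.5, -0.3, -0.1]
width: 0.0601
```

Call:
move_arm([
  [0,0,0,0,0,0],
  [0,0,0,0,0,0],
  [0,0,0,0,0,0],
  [0,0,0,0,0,0],
  [0,0,0,0,0,0],
], claw=255, squeeze=45)

```text
t: 5.05
eef_pos: [0.4676, 0.2524, 0.1887]
ee_rot: [3.142, -0.0, -1.434]
force: [0.4, -0.5, 0.3]
width: 0.0326
```

Call:
move_arm([
  [0,0,0,0,0,0],
  [0,0,0,0,0,0],
  [0,0,0,0,0,0],
  [0,0,0,0,0,0],
  [0,0,0,0,0,0],
])

```text
t: 5.47
eef_pos: [0.4677, 0.2525, 0.1887]
ee_rot: [-3.141, 0.0, -1.434]
force: [0.5, -0.1, -0.2]
width: 0.0116
```

Call:
move_arm([
  [0,0,3,0,0,0],
  [0,0,5,0,0,0],
  [0,0,8,0,0,0],
  [0,0,8,0,0,0],
  [0,0,6,0,0,0],
])

```text
t: 5.88
eef_pos: [0.4678, 0.2526, 0.2199]
ee_rot: [-3.141, 0.0, -1.434]
force: [-0.1, 0.4, -4.3]
width: 0.0117
```

Run:
```python
from h import *
s=arm.get_state(); im=arm.grab_frame("wrist"); save(im,"pics/w3.png"); print(s["width"],s["force"],s["moment"],s["eef_pos"])
```

```text
0.011747260667955506 [-0.07746391  0.39570699 -4.32435421] [ 0.10184977 -0.07001062  0.01281762] [0.4677813  0.25257187 0.21992029]
```

View pics/w3.png

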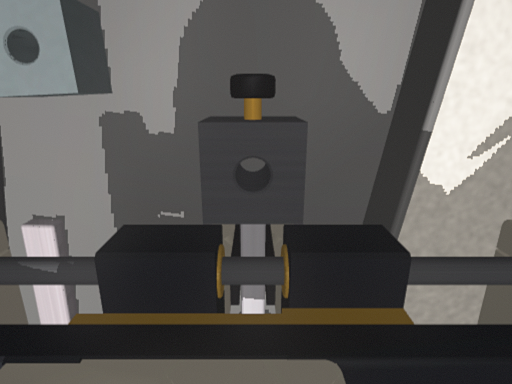

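Held and lifted straight, with 4.3 N of weight on the wrist. I'll lift clear, then stop short of the stirrer for a closer look.

Call:
move_arm([
  [0,0,20,0,0,0],
  [0,0,30,0,0,0],
  [0,0,35,0,0,0],
  [0,-5,35,0,0,2],
  [0,-10,30,0,0,4],
])

```text
t: 6.35
eef_pos: [0.4676, 0.2377, 0.3714]
ee_rot: [-3.14, 0.001, -1.328]
force: [1.6, 0.5, -3.7]
width: 0.0116
```

Call:
move_arm([
  [2,-15,20,0,0,5],
  [3,-20,15,0,0,5],
  [3,-20,10,0,0,5],
  [3,-20,5,0,0,5],
  [3,-20,0,0,0,5],
])

```text
t: 6.77
eef_pos: [0.4815, 0.1415, 0.4205]
ee_rot: [-3.139, -0.0, -0.888]
force: [0.9, 0.6, -3.6]
width: 0.0118
```

Call:
move_arm([
  [3,-22,0,0,0,5],
  [3,-22,0,0,0,5],
  [3,-22,0,0,0,5],
  [3,-22,0,0,0,5],
  [3,-22,0,0,0,5],
])

```text
t: 7.18
eef_pos: [0.4962, 0.0313, 0.4189]
ee_rot: [-3.141, 0.0, -0.452]
force: [0.8, -0.1, -4.3]
width: 0.0114
```

Call:
move_arm([
  [3,-22,0,0,0,5],
  [3,-22,0,0,0,5],
  [3,-22,0,0,0,5],
  [3,-22,0,0,0,5],
  [3,-15,0,0,0,5],
])

```text
t: 7.6
eef_pos: [0.5112, -0.0722, 0.4188]
ee_rot: [-3.141, 0.0, -0.017]
force: [-0.2, 0.1, -2.6]
width: 0.0112
```

Call:
move_arm([
  [0,-8,0,0,0,2],
  [0,0,0,0,0,0],
  [0,0,0,0,0,0],
  [0,0,0,0,0,0],
  [0,0,0,0,0,0],
])

```text
t: 8.02
eef_pos: [0.5115, -0.078, 0.4187]
ee_rot: [-3.141, -0.0, 0.014]
force: [0.3, -0.4, -4.1]
width: 0.0121
```

Run:
```python
from h import *
s=arm.get_state(); im=arm.grab_frame("wrist"); save(im,"pics/w4.png"); print(s["width"],s["force"],s["eef_pos"],np.degrees(s["ee_rot"]),s["q"])
for th,z in(("post_top",.17),("plate_centre",.1),("beaker",.1),("stirrer",0)):
  for n in ("wrist",):
    for x in arm.spot_point(th,n)[:2]: print(th,n,round(x["score"],2),np.round(x["xy"],1),np.round(ray_z(n,x["xy"],z,s),4))
t=arm.grab_frame("side"); save(t,"pics/s4.png")
for th,z in(("post_top",.17),("plate_centre",.1),("beaker",.1)):
    for x in arm.spot_point(th,"side")[:1]: print(th,"side",round(x["score"],2),np.round(x["xy"],1),np.round(ray_z("side",x["xy"],z),4))
```

```text
0.012124807285484715 [ 0.33662206 -0.35803939 -4.09644631] [ 0.51150075 -0.07803954  0.41872887] [-1.79986204e+02 -6.07257599e-03  8.13495446e-01] [ 2.28256271e-01  8.83069170e-02 -3.08909800e-01 -2.30759481e-04
 -1.17342490e+00  1.35682753e+00]
post_top wrist 0.88 [488.2  10.5] [ 0.6439 -0.2332  0.17  ]
beaker wrist 0.65 [395.3 193.5] [ 0.4931 -0.2248  0.1   ]
stirrer wrist 0.86 [370.  144.4] [ 0.5282 -0.2313  0.    ]
post_top side 0.77 [347.7 240.7] [ 0.6408 -0.2336  0.17  ]
plate_centre side 0.81 [297.2 293.4] [ 0.4985 -0.2275  0.1   ]
beaker side 0.61 [291.5 293.3] [ 0.4894 -0.2192  0.1   ]
```

View pics/w4.png

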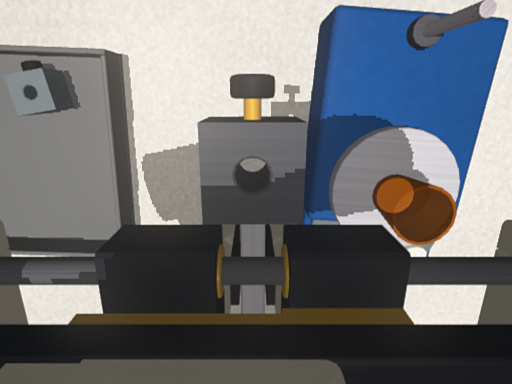

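Wrist view: post top at (487,9), plate centre about (395,192), beaker base (394,195), and the held boss's hole at (252,174). Next are the stirrer's yaw and the hole's position in the tool frame.

Run:
```python
from h import *
s=arm.get_state(); e=s["eef_pos"]
for f,lo in(("pics/w3.png",0),("pics/w4.png",0)):
    im=cv2.imread(f).astype(int); print(f,"boss row edges@230:",im[110:235:5,225].sum(1).tolist())
# hole top in tool at boss top: grasp bar-centre z=24 => boss top 14 above grasp
zt=e[2]-.1593+.014
for uv in((252.5,172),(252.5,174),(252.5,170)): print("hole rel tcp",ray_z("wrist",uv,zt,s)-e)
for uv in((487,9),(485,10)): print("post",ray_z("wrist",uv,.17,s))
for uv in((395,191),(395,194)): print("plate",ray_z("wrist",uv,.1,s))
m=arm.masks_of("stirrer","top")[0]; print(m["score"])
P=np.argwhere(m["pixels"])[:,::-1]
H=np.array([ray_z("top",p,.084)[:2] for p in P]).astype(np.float32)*1000
print(cv2.minAreaRect(H))
im=cv2.imread("pics/top.png").astype(int); b=im[:,:,0]-im[:,:,2]
for rng,name in(((310,345),"L"),((372,405),"R")):
    pts=[]
    for r in range(180,270):
        i=np.where(b[r,rng[0]:rng[1]]>50)[0]
        if len(i): pts.append(ray_z("top",((i[0] if name=="L" else i[-1])+rng[0],r),.084)[:2])
    l=cv2.fitLine(np.array(pts,np.float32),cv2.DIST_HUBER,0,.001,.01).ravel(); print(name,len(pts),np.degrees(np.arctan(l[1]/l[0])),l[2:])
```

```text
pics/w3.png boss row edges@230: [252, 243, 144, 188, 197, 193, 191, 190, 187, 188, 189, 183, 182, 178, 183, 181, 182, 187, 180, 182, 177, 184, 175, 293, 294]
pics/w4.png boss row edges@230: [709, 729, 223, 359, 360, 358, 348, 342, 338, 341, 340, 322, 327, 314, 314, 272, 196, 193, 189, 189, 189, 189, 189, 263, 264]
hole rel tcp [ 0.04482308  0.00057583 -0.1453    ]
hole rel tcp [ 0.04395427  0.00056219 -0.1453    ]
hole rel tcp [ 0.0456886   0.00058942 -0.1453    ]
post [ 0.64496978 -0.23258929  0.17      ]
post [ 0.64435779 -0.23139514  0.17      ]
plate [ 0.49605165 -0.2245205   0.1       ]
plate [ 0.49283974 -0.22499445  0.1       ]
0.91Traceback (most recent call last):
  File "<stdin>", line 12, in <module>
  File "h.py", line 12, in ray_z
    K,T,c=cam(name,st)
          ~~~^^^^^^^^^
  File "h.py", line 5, in cam
    c=arm.calibration(name); K=np.array(c["intrinsics"])
ValueError: time passes only in moves, steps and waits
```

Run:
```python
from h import *
K,T,c=cam("top")
def rz(p,z=.084):
    q=np.linalg.inv(K)@[p[0],p[1],1]; d=T[:3,:3]@[q[0],-q[1],-q[2]]; o=T[:3,3]; return (o+d*(z-o[2])/d[2])[:2]
im=cv2.imread("pics/top.png").astype(int); b=im[:,:,0]-im[:,:,2]
for rng,name in(((310,345),"L"),((372,405),"R")):
    pts=[]
    for r in range(180,270):
        i=np.where(b[r,rng[0]:rng[1]]>40)[0]
        if len(i): pts.append(rz(((i[0] if name=="L" else i[-1])+rng[0],r)))
    l=cv2.fitLine(np.array(pts,np.float32),cv2.DIST_HUBER,0,.001,.01).ravel(); print(name,len(pts),np.degrees(np.arctan(l[1]/l[0])),l[2:])
```

```text
L 72 -3.5993378 [ 0.5484428  -0.14818016]
R 72 -3.2662468 [ 0.55655485 -0.30230334]
```

Both edges give a stirrer yaw of about −3.4°, and the post-to-plate line gives −3.0°. Moving over at height.

Call:
move_arm([
  [8,-14,0,0,0,-1],
  [18,-30,0,0,0,-1],
  [20,-35,0,0,0,-1],
  [20,-35,0,0,0,-1],
  [14,-24,0,0,0,0],
])

```text
t: 8.93
eef_pos: [0.593, -0.2191, 0.4184]
ee_rot: [3.141, -0.0, -0.057]
force: [1.7, 0.3, -3.9]
width: 0.0115
```

Call:
move_arm([
  [8,-14,-6,0,0,0],
  [0,0,-10,0,0,0],
  [0,0,-10,0,0,0],
  [0,0,-8,0,0,0],
  [0,0,-2,0,0,0],
])

```text
t: 9.35
eef_pos: [0.5988, -0.2296, 0.3805]
ee_rot: [-3.141, 0.003, -0.055]
force: [0.3, 0.3, -4.6]
width: 0.0118
```

Call:
move_arm([
  [0,0,0,0,0,0],
  [0,0,0,0,0,0],
  [0,0,0,0,0,0],
  [0,0,0,0,0,0],
  [0,0,0,0,0,0],
])

```text
t: 9.77
eef_pos: [0.5997, -0.2303, 0.3834]
ee_rot: [3.142, -0.001, -0.055]
force: [-0.0, -0.1, -3.6]
width: 0.0116
```

Run:
```python
from h import *
s=arm.get_state(); e=s["eef_pos"]; print(s["width"],s["force"],e,np.degrees(s["ee_rot"]))
w=arm.grab_frame("wrist"); sd=arm.grab_frame("side")
print([ (n,x["xy"].round(1) if hasattr(x["xy"],'round') else x["xy"]) for n in("wrist","side") for x in arm.spot_point("post_top",n)[:1]])
Rm=R.from_euler('xyz',s["ee_rot"]).as_matrix()
hole=e+Rm@[.045,0,.1593+.0234]; ring=e+Rm@[-.105,0,.1593+.0234]; print(hole,ring)
for P in (hole,[.644,-.2325,.17],ring,[.4945,-.2243,.16]): print(proj("side",P),proj("wrist",P,s))
a=cv2.resize(w[60:260,152:352],(400,400),interpolation=cv2.INTER_CUBIC); b=cv2.resize(sd[180:320,240:380],(400,400),interpolation=cv2.INTER_CUBIC)
save(np.hstack([a,b]),"pics/f.png")
```

```text
0.011648024435255814 [-0.04696667 -0.06495192 -3.63092722] [ 0.59971219 -0.23033797  0.3833615 ] [ 1.79996135e+02 -6.44578951e-02 -3.15148854e+00]
[('wrist', [253.1, 145.6]), ('side', [348.3, 241.3])]
[ 0.64484866 -0.2328355   0.20071224] [ 0.4950756  -0.22458908  0.20054349]
[[350.87378254 230.76775771]] [[252.17307857 155.01614417]]
[[348.27522903 239.61472243]] [[251.70682866 147.38636736]]
[[298.01841131 267.54258594]] [[251.99259174 373.99507853]]
[[296.49013012 278.61187555]] [[251.68938957 330.70843139]]
```

View pics/f.png

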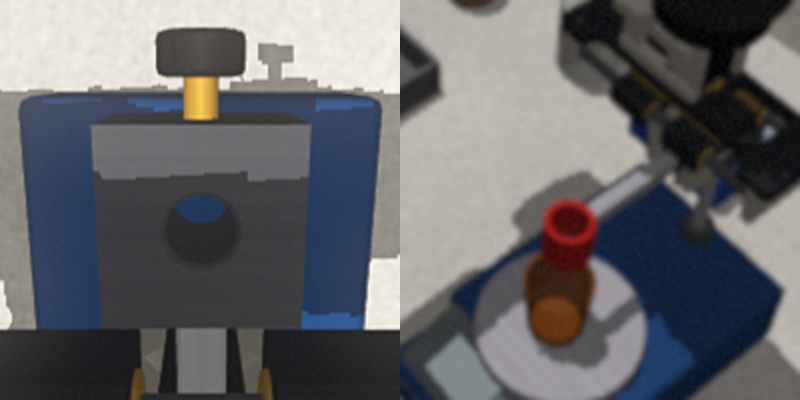

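Last view: on the left, the hole is at about (253,176) in the wrist picture, the same place as at grasp, so the bar hasn't slipped or tilted. With the hole centred, the camera's slanted line of sight just misses the post, so seeing only blue through it is expected. On the right, the red ring hangs over the beaker mouth at about (299,268), against a prediction of (298,267.5). One last number check, then I'll hand in.

Run:
```python
from h import *
x=arm.spot_point("probe_ring","side")[:1]
if x: print("ring side",x[0]["score"],x[0]["xy"],ray_z("side",x[0]["xy"],.2))
x=arm.spot_point("probe_arm","wrist")[:1]
if x: print("hole wrist",x[0]["score"],x[0]["xy"],ray_z("wrist",x[0]["xy"],.2))
s=arm.get_state(); print(s["t"],s["eef_pos"],s["force"],s["width"],np.abs(s["qd"]).max())
if x: 
    h=ray_z("wrist",x[0]["xy"],.2)
    if np.hypot(*(h[:2]-[.6443,-.2327]))<.006: arm.job_done(); print("done")
```

```text
ring side 0.9 [296.2, 266.6] [ 0.49417046 -0.22042799  0.2       ]
hole wrist 0.59 [252.8, 158.6] [ 0.6426122  -0.23333077  0.2       ]
10.0667 [ 0.59964947 -0.23060299  0.3827184 ] [-0.36873121  0.49088399 -4.11490557] 0.011859638234528182 0.00205266053971831
the job is handed in; nothing more can be done
done
```

I gripped the probe arm by its bar at the balance point, lifted it out of the tray and carried it over the stirrer. It is still held there, and I handed the job in at about 10 s of the 42 s allowed.

- **Hole over post:** the arm's pose puts the hole at (0.645, -0.233), and the wrist-camera network puts it at (0.643, -0.233). The post is at about (0.644, -0.233). The boss's underside works out at about 0.200 m, which is 3 cm above the post.
- **Ring over beaker:** the pose puts the ring at (0.495, -0.225), and the side camera puts it at (0.494, -0.220). The plate centre is at about (0.4945, -0.225).
- **Held steady:** the grip is 45 N on an opening of 11.9 mm, and the arm was essentially still. The wrist carries about 4 N, which is just the probe arm's weight. The boss sits in the same place in the wrist view as when I lifted it, so I saw no slip or tilt.

**Less certain:**
- The three cameras' readings of the post differ by up to about 5 mm, so I worked to a middle value. The side camera's ring position is also about 4 mm off the pose value in y.
- I couldn't see the post through the hole, because the camera's slanted view just misses it when the hole is centred.
- I felt no contact force while carrying it, but I took no last picture of the tray or the other loose things.

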